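# Bring the cocoa shaker round to the front of the counter carousel

### The job

Turn the wooden carousel on the cafe counter, by pushing the pegs on its rim with a fingertip, until the steel cocoa shaker stands at the front, squarely in line with the fixed tongue of the base. Turn it gently and leave it at rest; do not touch, tip or lift the shaker or the other things standing on it, and leave everything else on the counter where it is.

Things in the scene. Friction and masses are not known exactly. Their poses are not given: they have to be found in the camera images.
- carousel_base: Fixed dark-wood base: a round foot 190 mm across and 20 mm high under the turntable, with a flat tongue 50 mm wide, 12 mm high, that juts out to 245 mm from the centre (90 mm beyond the turntable's edge), a brass stud on it. The tongue marks the front. Origin: on the turning axis, on the counter. Own +x points from the axis along the tongue.
- turntable: Wooden turntable 310 mm across, top 42 mm above the counter. Turns either way (no stop within a turn); 1 to 2 N at a peg moves it; it stops at once when not pushed. Eight upright pegs, 16 mm thick, 30 mm tall (tops at 72 mm), stand 142 mm from the axis, every 45 degrees at 22.5, 67.5 ... degrees from its own x axis. Cork disc 232 mm across in the middle. Origin: on the axis, 24 mm above the counter.
- shaker: The cocoa shaker: a plain stainless steel cylinder, 50 mm in diameter (cap 54 mm), 80 mm tall, the tallest thing on the turntable, small dark holes in its flat top. Stands loose, centre 75 mm from the turning axis, in one of four places (at 0, 90, 180 or 270 degrees from the turntable's own x axis). Origin: centre of its underside.
- sachet_box: White ceramic open square box, 46 by 46 mm, 48 mm tall, with paper sachets standing in it up to 58 mm; stands loose on the turntable in another of the four places. Origin: centre of its underside.
- creamer: White ceramic milk jug with a small handle and spout, about 54 mm in diameter and 60 mm tall; stands loose on the turntable in another of the four places. Origin: centre of its underside.
- honey_pot: Squat amber glass pot, 60 mm in diameter, with a wooden lid and round knob, 61 mm tall; stands loose on the turntable in another of the four places. Origin: centre of its underside.
- cup: White coffee cup with a handle, 84 mm across, 62 mm tall, loose on the counter beside the carousel; to be left alone. Origin: centre of its underside.
- tamper: Coffee tamper, steel foot 58 mm across with a dark wooden handle, 85 mm tall, loose on the counter; to be left alone. Origin: centre of its underside.
- spoon: Steel spoon, 160 mm long, lying on the counter; to be left alone. Origin: near its middle, on the underside.
- pitcher: Steel milk pitcher with a handle, 76 mm across, 95 mm tall, loose on the counter; to be left alone. Origin: centre of its underside.

How it is judged:
By the outcome, as a careful person would: the job done as asked, in the order asked, and still so for the second after the job is handed in, with the robot touching nothing.
It also fails if it takes over 54 s, if anything falls off the work surface, if the arm or the gripper's body presses on something with over 40 N, if the wrist force passes 120 N, or if a joint passes its speed limit or range.

### The arm

A 6-joint arm with a two-finger parallel gripper is mounted at the origin on the work surface. World frame = base frame: x ahead of the robot, y to its left, z up, the work surface at z = 0. Lengths are in m, angles in rad, forces in N, time in s.
With the tool pointing down it reaches from about 0.35 to 0.85 m from the base axis. Payload 8.1 kg.
Tool frame: the origin (TCP) lies midway between the tips of the shut fingers; the grasp point (between the pads) lies robot.grip_depth behind it (robot.grip_depth is the distance from the TCP to the grasp point, in m); z points along the fingers, y is the line along which they close (so a half turn about z gives the same grasp; the last joint's range is limited). The gripper opens to 93 mm and grips with 3 to 60 N. Pads are 15 mm wide; open, the fingers measure 128 mm over their backs; the gripper's body (75 mm by 188 mm) begins 65 mm behind the grasp point.
Start: joints at [1.055, 0.13, 1.488, -0, 1.523, -0.085], TCP at [0.251, 0.545, 0.219] pointing down, gripper open.
Joint ranges: [-2.96, 2.96], [-0.89, 2.26], [0.02, 2.5], [-1.34, 4.48], [0, 2.73], [-2.66, 2.66]. Speed limits (rad/s): [2.39, 2.39, 2.79, 3.14, 3.14, 3.14].

### API

Orientations are given as a rotation vector (axis times angle).
In Python, from plant import robot gives the robot as it stands.
- The arm moves only by the tool carry_out, never from a script. Its argument "rows" is a list of rows, each a list of 6 numbers: the shift along the tool's x, y, z in m, then the turn, a rotation vector about the tool's x, y, z in degrees. A call has 1 to 12 rows; each row is the pose to reach, as a shift and turn from the pose commanded when the call began, along the tool's axes at that moment; what a row does not reach only later rows make up. A row lasts 1/8 s, in which the tool goes at most 62.5 mm and 10.7 degrees, less where a joint would pass 70% of its speed; a pose out of reach is approached as far as the arm can. A call with a gripper value outside its range is refused whole. "jaw" is the closure in counts, from 0 (fully open) to 255 (shut), set as the call begins (left out, the last holds). The fingers move at their own pace and stop on an object; "force" is the grip in N (left out, the last holds). Time passes only in rows, so rows that repeat a pose let the fingers close. It gives the time, the measured TCP pose, the force, the opening and the grip force at its end, in the units of the state.
- robot.read_state(): the state, without advancing time (a new reading comes with each control period).
- robot.read_camera(name): name is "scene" or "top" or "wrist"; returns the picture (400x640x3 uint8, red, green, blue); there is no depth.
- robot.camera_model(name): a dict with "fx", "fy", "cx", "cy" (pixels), "dist" ([k1, k2, p1, p2, k3] as OpenCV has them; the pictures are not rectified), "R" (3x3) and "t" (3): a world point X has camera coordinates R X + t; the wrist camera has in their place "mount" (4x4, takes a point from camera to tool coordinates, whose origin is the TCP and whose axes are the flange's). Camera axes: x right, y down, z forward; pixel columns grow to the right and rows downward; lengths in m; the calibration is good to about 2 mm. A picture is of the moment at which its call begins: read the wrist's pose just before it. camera_model takes no time and is no camera call.
- robot.close_job(): hands the job in; it is judged then, once.
Trained networks look in the newest picture that a camera, given by its name, has taken for a name from the list of things; names that differ only in an ending like _2 or _b are one class to them, and where a whole thing is asked for, a point or a joint stands for the part that bears it (a point fixed in the world has none). Each returns a list of dicts, best first, with "conf" (0 to 1); they miss things now and then, are a little off and sometimes report something else, mostly with a low value. They report only what shows in the picture. A call takes as long as a camera call.
- robot.outline_of(camera, target): "pixels" (400x640 bool, what is visible of it) and "pixel" ([column, row] in pixels, amid what is visible of it).
The state is a dict: "t": time; "q": joint angles; "dq": joint speeds; "joint_torque": joint torques, N m; "tool_pos": TCP position; "orientation": TCP orientation; "force": force on the tool from outside, world axes, zero at the start; "wrist_torque": the same for the moment, N m; "opening": finger opening in m; "gripper_force": force on a finger pad.
Only numpy, scipy, OpenCV 4.12 (cv2) and the standard library are available. Lean on these libraries where they do the work, as an engineer would, in place of code of your own. Each camera call takes 0.05 s, during which the arm holds its last target. There are 200 camera calls.

## Working session

There is one attempt and no reset: what is moved stays moved. The work goes in short steps, Python scripts to look and compute and a tool call to move; the robot and the scene stay as the last step left them, time stands still between calls to the robot, and variables do not carry over. Pictures are saved under pics/ and viewed, at most 10 in all, crops included, and the job is handed in when it is done.

Besides the shell and the picture viewer there is one more tool, called after "Request:" as name(argument=value, ...), one argument or row to a line, values as JSON. carry_out: Moves the arm, as the interface text tells. Its arguments: {"type":"object","properties":{"rows":{"type":"array"},"jaw":{"type":"number"},"force":{"type":"number"}},"required":["rows"]}

```bash
mkdir -p pics; python3 - <<'E'
from plant import robot
import cv2,numpy as np
for c in ["top","scene"]:
    im=robot.read_camera(c); cv2.imwrite(f"pics/{c}0.png",im[:,:,::-1])
    m=robot.camera_model(c); print(c,{k:np.round(v,4).tolist() for k,v in m.items()})
    for t in ["carousel_base","turntable","shaker","sachet_box","creamer","honey_pot","cup","tamper","spoon","pitcher"]:
        r=robot.outline_of(c,t); print(t,[(round(d["conf"],2),np.round(d["pixel"]).tolist(),int(d["pixels"].sum())) for d in r[:2]])
s=robot.read_state();print(s["t"],s["tool_pos"],s["orientation"],robot.grip_depth)
E
```

```text
top {'fx': 491.2708, 'fy': 491.2708, 'cx': 315.2588, 'cy': 198.2015, 'dist': [-0.1192, 0.0, 0.0, 0.0, 0.0], 'R': [[0.0255, -0.9995, 0.0161], [-0.9906, -0.0275, -0.1342], [0.1346, -0.0126, -0.9908]], 't': [0.0233, 0.5716, 1.1081]}
carousel_base [(0.89, [307.0, 125.0], 607), (0.15, [435.0, 203.0], 520)]
turntable [(0.66, [437.0, 202.0], 475)]
shaker [(0.87, [322.0, 232.0], 506)]
sachet_box [(0.75, [318.0, 170.0], 491)]
creamer [(0.94, [286.0, 201.0], 495)]
honey_pot [(0.64, [355.0, 202.0], 575)]
cup [(0.74, [227.0, 182.0], 1170)]
tamper [(0.91, [436.0, 202.0], 513)]
spoon [(0.75, [223.0, 235.0], 688), (0.74, [305.0, 127.0], 602)]
pitcher [(0.92, [405.0, 146.0], 1200)]
scene {'fx': 425.6437, 'fy': 425.6437, 'cx': 315.8331, 'cy': 201.0703, 'dist': [-0.0497, 0.0, 0.0, 0.0, 0.0], 'R': [[0.2201, 0.9752, -0.0213], [0.6579, -0.1645, -0.7349], [-0.7202, 0.1478, -0.6778]], 't': [-0.1438, -0.3301, 1.546]}
carousel_base [(0.81, [352.0, 258.0], 739)]
turntable [(0.74, [314.0, 211.0], 6040), (0.56, [309.0, 171.0], 568)]
shaker [(0.74, [309.0, 171.0], 593)]
sachet_box [(0.97, [324.0, 212.0], 607)]
creamer [(0.87, [343.0, 190.0], 439)]
honey_pot [(0.63, [287.0, 205.0], 543)]
cup [(0.82, [403.0, 205.0], 1196)]
tamper [(0.97, [211.0, 228.0], 507)]
spoon [(0.78, [383.0, 170.0], 275)]
pitcher [(0.66, [243.0, 256.0], 1709)]
1.1 [0.250548   0.54518741 0.21862878] [ 6.71433729e-01  3.06899529e+00 -2.31956672e-05] 0.0188
```

View pics/top0.png

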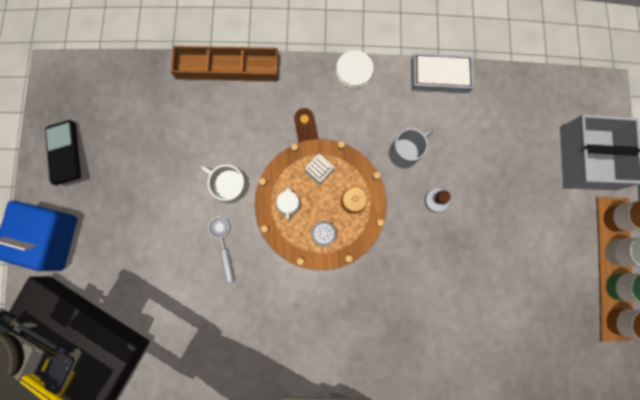

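View pics/scene0.png

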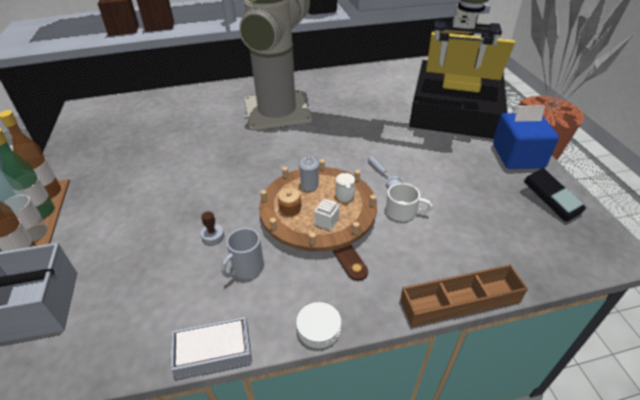

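The top view shows the tongue pointing away from the robot, with its stud at about (304,119). The shaker is on the near side at (323,233), so it needs close to a half turn. The pegs sit around the rim, e.g. (294,147), (380,223) and (264,229). The cup (227,182), spoon (223,250), pitcher (410,146) and tamper (437,201) stand close by.

```bash
cat > h.py <<'E'
from plant import robot
import cv2,numpy as np
from scipy.optimize import least_squares
def ray(c,px,z):
    m=robot.camera_model(c);K=np.array([[m["fx"],0,m["cx"]],[0,m["fy"],m["cy"]],[0,0,1]])
    u=cv2.undistortPoints(np.array(px,float).reshape(-1,1,2),K,np.array(m["dist"])).reshape(-1,2)
    R=np.array(m["R"]);t=np.array(m["t"]);o=-R.T@t;d=np.c_[u,np.ones(len(u))]@R
    return (o+d*((z-o[2])/d[:,2])[:,None])[:,:2]
def proj(c,P):
    m=robot.camera_model(c);K=np.array([[m["fx"],0,m["cx"]],[0,m["fy"],m["cy"]],[0,0,1]])
    return cv2.projectPoints(np.array(P,float).reshape(-1,1,3),cv2.Rodrigues(np.array(m["R"]))[0],np.array(m["t"]),K,np.array(m["dist"]))[0].reshape(-1,2)
def blob(im,p,r=6,thr=40):
    "centroid of light-tan pixels near p, weight by green over local median"
    x,y=np.round(p).astype(int);w=im[y-r:y+r+1,x-r:x+r+1,1].astype(float)
    w=np.clip(w-np.median(w)-thr*.5,0,None);g=np.mgrid[-r:r+1,-r:r+1]
    return None if w.sum()<30 else np.array([x+(w*g[1]).sum()/w.sum(),y+(w*g[0]).sum()/w.sum()])
def pegfit(c,im,x0,it=3):
    "fit cx,cy,theta(rad) of the turntable"
    for _ in range(it):
        f=lambda x:proj(c,[[x[0]+.142*np.cos(a),x[1]+.142*np.sin(a),.067] for a in x[2]+np.radians(22.5+45*np.arange(8))])
        B=[blob(im,p) for p in f(x0)];k=[i for i in range(8) if B[i] is not None]
        b=np.array([B[i] for i in k])
        s=least_squares(lambda x:(f(x)[k]-b).ravel(),x0,loss="soft_l1");x0=s.x
    return x0,len(k),np.round(np.linalg.norm((f(x0)[k]-b),axis=1),1)
E
python3 - <<'E'
from h import *
P=[(294,147),(341,144),(376,176),(380,223),(349,258),(300,261),(264,229),(262,182)]
it=cv2.imread("pics/top0.png")[:,:,::-1];isc=cv2.imread("pics/scene0.png")[:,:,::-1]
w=ray("top",P,.067);c=w.mean(0);print(c,np.linalg.norm(w-c,axis=1).round(3))
a=np.arctan2(*(w-c).T[::-1]);th=np.angle(np.exp(1j*4*2*(a-np.pi/8)).mean())/8  # mod 45
x0=[*c,th];print(np.degrees(th))
for n,im in(("top",it),("scene",isc)):
    x,k,r=pegfit(n,im,x0);print(n,x[:2],np.degrees(x[2]),k,r)
    st=(304,119) if n=="top" else (357,268)
    sb=blob(im,st,5);print("stud",st,sb,ray(n,[sb if sb is not None else st],.014))
    for t,z in (("carousel_base",.012),("shaker",.04),("sachet_box",.03),("creamer",.03),("honey_pot",.03),("cup",.03),("tamper",.04),("pitcher",.045),("spoon",.0)):
        robot.read_camera(n);d=robot.outline_of(n,t)
        if not d: continue
        d=d[0];z2=z+.042 if t in("shaker","sachet_box","creamer","honey_pot") else z
        q=ray(n,[np.argwhere(d["pixels"])[:,::-1].mean(0)],z2)[0]
        v=q-x[:2];print(t,q.round(3),"r",np.linalg.norm(v).round(3),"ang",np.degrees(np.arctan2(v[1],v[0])).round(1))
E
```

```text
[0.55852781 0.02595288] [0.142 0.143 0.141 0.143 0.142 0.141 0.142 0.142]
4.779832561905049
top [0.55958941 0.02698739] 4.6831365063507455 8 [1.6 1.8 1.3 1.1 1.1 1.2 0.9 0.6]
stud (304, 119) [303.94373089 118.45382263] [[0.7699354  0.07083967]]
carousel_base [0.755 0.067] r 0.199 ang 11.7
shaker [0.486 0.019] r 0.074 ang -173.6
sachet_box [0.632 0.033] r 0.073 ang 4.4
creamer [0.552 0.101] r 0.074 ang 96.0
honey_pot [ 0.564 -0.049] r 0.076 ang -86.8
cup [0.602 0.251] r 0.228 ang 79.4
tamper [ 0.573 -0.248] r 0.276 ang -87.2
pitcher [ 0.699 -0.18 ] r 0.249 ang -56.0
spoon [0.46  0.258] r 0.252 ang 113.4
scene [0.55277735 0.02678099] 5.045263678578641 7 [0.7 3.5 7.1 0.6 0.2 0.3 0.4]
stud (357, 268) [356.40689655 267.09724138] [[0.76963036 0.07119168]]
carousel_base [0.752 0.064] r 0.203 ang 10.5
shaker [0.485 0.019] r 0.068 ang -173.2
sachet_box [0.641 0.03 ] r 0.088 ang 2.3
creamer [0.552 0.101] r 0.074 ang 90.4
honey_pot [ 0.575 -0.05 ] r 0.08 ang -74.0
cup [0.603 0.253] r 0.232 ang 77.4
tamper [ 0.59  -0.251] r 0.281 ang -82.4
pitcher [ 0.695 -0.181] r 0.252 ang -55.6
spoon [0.442 0.261] r 0.259 ang 115.4
```

Request:
carry_out(
  rows=[
    [-0.03,-0.025,0,0,0,1.3],
    [-0.06,-0.05,0,0,0,2.6],
    [-0.09,-0.076,0,0,0,3.9],
    [-0.12,-0.102,0,0,0,5.2],
    [-0.15,-0.127,0,0,0,6.5],
    [-0.18,-0.153,0,0,0,7.8],
    [-0.21,-0.178,0,0,0,9.1],
    [-0.25,-0.212,0,0,0,10.8],
    [-0.29,-0.246,0,0,0,12.5],
    [-0.33,-0.28,0,0,0,14.3],
    [-0.36,-0.305,0,0,0,15.6],
    [-0.36,-0.305,0,0,0,15.6],
  ],
  jaw=255,
)

```text
t: 4.4
tool_pos: [0.4511, 0.1156, 0.2187]
orientation: [1.088, 2.947, -0.0]
force: [-0.8, 1.1, -0.6]
opening: 0.0005
gripper_force: 0.0
```

```bash
cat > plan.py <<'E'
from h import *
import sys
from scipy.spatial.transform import Rotation as Ro
C=np.array([.5585,.0262])
def rows(targets):
    "targets: (finger angle deg about axis, radius, z); tool y along the tangent"
    s=robot.read_state();p=s["tool_pos"];R=Ro.from_rotvec(s["orientation"])
    print("t",s["t"],"p",p.round(4),"q",s["q"].round(2),"F",s["force"].round(1),"open",s["opening"])
    M=R.as_matrix();yaw=np.degrees(np.arctan2(M[1,1],M[0,1]));print("yaw",yaw,"ang",np.degrees(np.arctan2(*(p[:2]-C)[::-1])),"r",np.linalg.norm(p[:2]-C))
    for a,r,z in targets:
        P=np.array([*(C+r*np.array([np.cos(np.radians(a)),np.sin(np.radians(a))])),z])
        d=M.T@(P-p);t=-((a-90-yaw+90)%180-90) if abs(((a-90-yaw+180)%360)-180)<90 else -(((a-90-yaw)+180)%360-180)
        print("[%.4f,%.4f,%.4f,0,0,%.1f]"%(*d,t))
E
python3 - <<'E'
from plan import *
rows([(139.75,.142,.052)])
im=robot.read_camera("scene");cv2.imwrite("pics/s1.png",cv2.resize(im[130:280,220:430],None,fx=3,fy=3)[:,:,::-1])
E
```

```text
t 4.4 p [0.4511 0.1156 0.2187] q [ 0.14 -0.24  1.85 -0.    1.54 -0.72] F [-0.8  1.1 -0.6] open 0.0004521612042166043
yaw 49.48390041602865 ang 140.24124988230847 r 0.1397356719307675
[0.0024,0.0012,0.1667,0,0,-0.3]
```

View pics/s1.png

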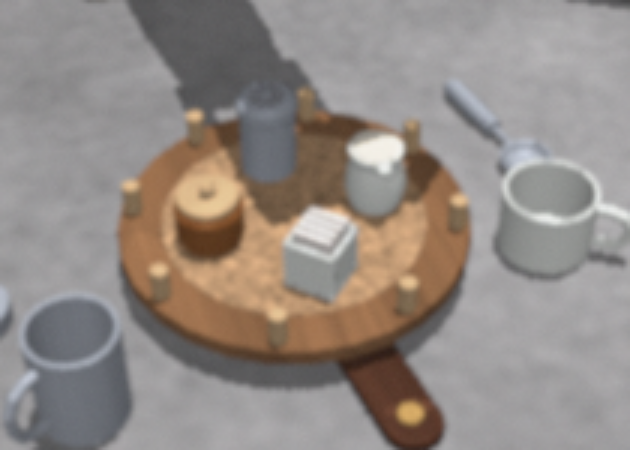

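The crop shows the turntable undisturbed. The gap between the pegs left of the creamer, near crop (410,135) and (305,105), is free. I'll lower the shut fingers there.

Request:
carry_out(
  rows=[
    [0.001,0.0005,0.03,0,0,0],
    [0.002,0.001,0.06,0,0,0],
    [0.0024,0.0012,0.09,0,0,-0.3],
    [0.0024,0.0012,0.11,0,0,-0.3],
    [0.0024,0.0012,0.13,0,0,-0.3],
    [0.0024,0.0012,0.145,0,0,-0.3],
    [0.0024,0.0012,0.157,0,0,-0.3],
    [0.0024,0.0012,0.165,0,0,-0.3],
    [0.0024,0.0012,0.166,0,0,-0.3],
  ],
)

```text
t: 5.58
tool_pos: [0.449, 0.1202, 0.0523]
orientation: [-1.074, -2.952, 0.0]
force: [-0.7, 0.8, 0.5]
opening: 0.0006
gripper_force: 0.0
```

```bash
python3 - <<'E'
from plan import *
rows([(139.75-a,.142,.053) for a in (2,4,6,8,11,14,17,20,23.5,27,30.5,34)])
E
```

```text
t 5.575 p [0.449  0.1202 0.0523] q [ 0.15 -0.09  2.03 -0.    1.2  -0.72] F [-0.7  0.8  0.5] open 0.0006012342208359652
yaw 50.0202445735985 ang 139.34960664177262 r 0.1443264152623203
[-0.0024,0.0039,-0.0007,0,0,2.3]
[-0.0027,0.0089,-0.0007,0,0,4.3]
[-0.0032,0.0138,-0.0007,0,0,6.3]
[-0.0038,0.0187,-0.0007,0,0,8.3]
[-0.0051,0.0261,-0.0007,0,0,11.3]
[-0.0067,0.0333,-0.0007,0,0,14.3]
[-0.0087,0.0405,-0.0007,0,0,17.3]
[-0.0111,0.0475,-0.0007,0,0,20.3]
[-0.0144,0.0555,-0.0007,0,0,23.8]
[-0.0181,0.0634,-0.0007,0,0,27.3]
[-0.0223,0.0710,-0.0007,0,0,30.8]
[-0.0270,0.0783,-0.0007,0,0,34.3]
```

Request:
carry_out(
  rows=[
    [-0.0015,0.004,0,0,0,2.3],
    [-0.002,0.009,0,0,0,4.3],
    [-0.003,0.014,0,0,0,6.3],
    [-0.0038,0.0187,0,0,0,8.3],
    [-0.005,0.026,0,0,0,11.3],
    [-0.0067,0.0333,0,0,0,14.3],
    [-0.0087,0.0405,0,0,0,17.3],
    [-0.011,0.0475,0,0,0,20.3],
    [-0.0144,0.0555,0,0,0,23.8],
    [-0.018,0.0634,0,0,0,27.3],
    [-0.0223,0.071,0,0,0,30.8],
    [-0.027,0.0783,0,0,0,34.3],
  ],
)

```text
t: 7.08
tool_pos: [0.5207, 0.1631, 0.0533]
orientation: [1.899, 2.502, 0.001]
force: [-1.6, 0.4, 1.5]
opening: 0.0005
gripper_force: 0.7
```

```bash
python3 - <<'E'
from plan import *
rows([(105.75-4*a,.142,.053) for a in range(1,13)])
im=robot.read_camera("scene");cv2.imwrite("pics/s2.png",cv2.resize(im[100:280,200:430],None,fx=3,fy=3)[:,:,::-1])
E
```

```text
t 7.075 p [0.5207 0.1631 0.0533] q [ 0.21  0.13  1.8   0.    1.21 -0.06] F [-1.6  0.4  1.5] open 0.0004974053664335373
yaw 15.597645392594945 ang 105.42391583518159 r 0.1420232715615553
[-0.0003,0.0091,0.0003,0,0,3.8]
[-0.0014,0.0190,0.0003,0,0,7.8]
[-0.0030,0.0287,0.0003,0,0,11.8]
[-0.0054,0.0383,0.0003,0,0,15.8]
[-0.0085,0.0478,0.0003,0,0,19.8]
[-0.0121,0.0570,0.0003,0,0,23.8]
[-0.0165,0.0659,0.0003,0,0,27.8]
[-0.0214,0.0745,0.0003,0,0,31.8]
[-0.0269,0.0827,0.0003,0,0,35.8]
[-0.0330,0.0906,0.0003,0,0,39.8]
[-0.0396,0.0979,0.0003,0,0,43.8]
[-0.0467,0.1048,0.0003,0,0,47.8]
```

View pics/s2.png

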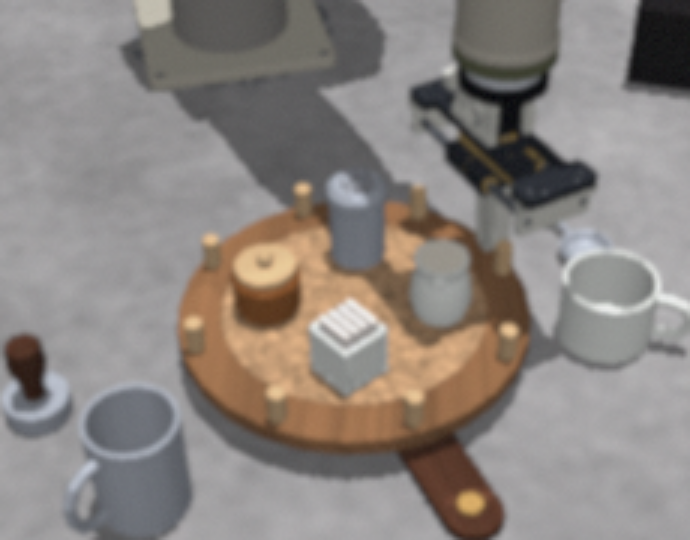

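The finger at crop (490,215) is against its peg at (503,255). The table has turned clockwise, everything is upright, and the cup is clear. I'll continue along the arc.

Request:
carry_out(
  rows=[
    [-0.0003,0.009,0,0,0,3.8],
    [-0.0014,0.019,0,0,0,7.8],
    [-0.003,0.0287,0,0,0,11.8],
    [-0.0054,0.0383,0,0,0,15.8],
    [-0.0085,0.0478,0,0,0,19.8],
    [-0.012,0.057,0,0,0,23.8],
    [-0.0165,0.066,0,0,0,27.8],
    [-0.0214,0.0745,0,0,0,31.8],
    [-0.027,0.0827,0,0,0,35.8],
    [-0.033,0.0906,0,0,0,39.8],
    [-0.0396,0.098,0,0,0,43.8],
    [-0.0467,0.1048,0,0,0,47.8],
  ],
)

```text
t: 8.62
tool_pos: [0.6341, 0.1465, 0.0531]
orientation: [-2.749, -1.519, -0.001]
force: [-0.8, 1.7, 0.2]
opening: 0.0007
gripper_force: 0.7
```

```bash
python3 - <<'E'
from plan import *
rows([(57.75-4*a,.142,.053) for a in range(1,13)])
E
```

```text
t 8.625 p [0.6341 0.1465 0.0531] q [0.15 0.39 1.49 0.   1.26 0.71] F [-0.8  1.7  0.2] open 0.0006548977720660757
yaw -32.14724299871505 ang 57.84837763116538 r 0.1421012341320548
[-0.0005,0.0101,0.0001,0,0,4.1]
[-0.0015,0.0200,0.0001,0,0,8.1]
[-0.0033,0.0298,0.0001,0,0,12.1]
[-0.0057,0.0394,0.0001,0,0,16.1]
[-0.0088,0.0488,0.0001,0,0,20.1]
[-0.0125,0.0580,0.0001,0,0,24.1]
[-0.0168,0.0669,0.0001,0,0,28.1]
[-0.0218,0.0755,0.0001,0,0,32.1]
[-0.0274,0.0837,0.0001,0,0,36.1]
[-0.0335,0.0915,0.0001,0,0,40.1]
[-0.0401,0.0988,0.0001,0,0,44.1]
[-0.0473,0.1057,0.0001,0,0,48.1]
```

Request:
carry_out(
  rows=[
    [-0.0005,0.01,0,0,0,4.1],
    [-0.0015,0.02,0,0,0,8.1],
    [-0.0033,0.0298,0,0,0,12.1],
    [-0.0057,0.0394,0,0,0,16.1],
    [-0.0088,0.0488,0,0,0,20.1],
    [-0.0125,0.058,0,0,0,24.1],
    [-0.0168,0.067,0,0,0,28.1],
    [-0.0218,0.0755,0,0,0,32.1],
    [-0.0274,0.0837,0,0,0,36.1],
    [-0.0335,0.0915,0,0,0,40.1],
    [-0.04,0.0988,0,0,0,44.1],
    [-0.0473,0.1057,0,0,0,48.1],
  ],
)

```text
t: 10.12
tool_pos: [0.6987, 0.0501, 0.0532]
orientation: [-3.13, -0.267, -0.002]
force: [0.4, 2.4, 0.6]
opening: 0.0007
gripper_force: 0.7
```

```bash
python3 - <<'E'
from plan import *
rows([(9.75-4*a,.142,.053) for a in range(1,14)])
im=robot.read_camera("scene");cv2.imwrite("pics/s3.png",cv2.resize(im[100:300,180:430],None,fx=3,fy=3)[:,:,::-1])
cv2.imwrite("pics/s3raw.png",im[:,:,::-1])
for n,z in(("shaker",.082),("sachet_box",.072),("creamer",.072),("honey_pot",.072)):
    d=robot.outline_of("scene",n)
    if d:
        q=ray("scene",[np.argwhere(d[0]["pixels"])[:,::-1].mean(0)],z)[0]-C;print(n,d[0]["conf"],np.linalg.norm(q).round(3),np.degrees(np.arctan2(q[1],q[0])))
E
```

```text
t 10.125 p [0.6987 0.0501 0.0532] q [-0.    0.52  1.33  0.    1.3   1.4 ] F [0.4 2.4 0.6] open 0.0007183397681489396
yaw -80.25152839655563 ang 9.67168497781831 r 0.14222601508099175
[-0.0006,0.0097,0.0002,0,0,4.0]
[-0.0016,0.0196,0.0002,0,0,8.0]
[-0.0033,0.0293,0.0002,0,0,12.0]
[-0.0057,0.0389,0.0002,0,0,16.0]
[-0.0088,0.0484,0.0002,0,0,20.0]
[-0.0125,0.0576,0.0002,0,0,24.0]
[-0.0168,0.0665,0.0002,0,0,28.0]
[-0.0218,0.0751,0.0002,0,0,32.0]
[-0.0273,0.0833,0.0002,0,0,36.0]
[-0.0334,0.0911,0.0001,0,0,40.0]
[-0.0401,0.0984,0.0001,0,0,44.0]
[-0.0472,0.1053,0.0001,0,0,48.0]
[-0.0548,0.1117,0.0001,0,0,52.0]
shaker 0.55 0.194 97.60662004847252
sachet_box 0.74 0.076 -107.42429586269124
creamer 0.43 0.09 -7.944254355149987
honey_pot 0.56 0.062 165.3411997844163
```

View pics/s3.png

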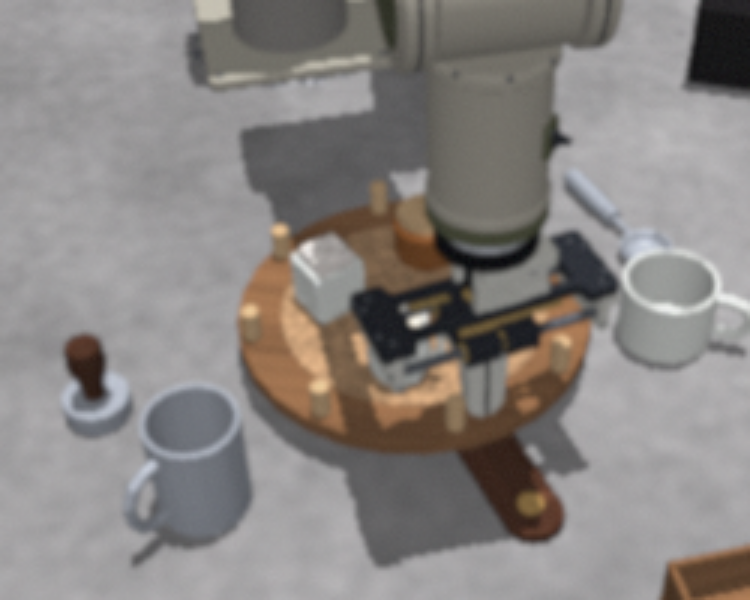

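The finger at crop (485,385) is behind its peg at (456,410), and the jug, box and pot are all standing. I'll take the table angle from the visible pegs.

```bash
python3 - <<'E'
from plan import *
im=cv2.imread("pics/s3raw.png")[:,:,::-1]
P=np.array([(456,398),(320,382),(249,308),(281,229),(379,184),(562,340)])/3+[180,100]
w=ray("scene",P,.071);v=w-C
print(np.linalg.norm(v,axis=1).round(3),np.degrees(np.arctan2(v[:,1],v[:,0])).round(1))
E
```

```text
[0.143 0.139 0.141 0.139 0.141 0.144] [   1.4  -44.2  -90.  -134.7  179.6   45.8]
```

Request:
carry_out(
  rows=[
    [-0.0006,0.0097,0,0,0,4],
    [-0.0016,0.0196,0,0,0,8],
    [-0.0033,0.0293,0,0,0,12],
    [-0.0057,0.0389,0,0,0,16],
    [-0.0088,0.0484,0,0,0,20],
    [-0.0125,0.0576,0,0,0,24],
    [-0.0168,0.0665,0,0,0,28],
    [-0.0218,0.075,0,0,0,32],
    [-0.0273,0.0833,0,0,0,36],
    [-0.0334,0.091,0,0,0,40],
    [-0.04,0.0984,0,0,0,44],
    [-0.0472,0.1053,0,0,0,48],
  ],
)

```text
t: 11.88
tool_pos: [0.6695, -0.0611, 0.0527]
orientation: [-2.968, 1.027, 0.0]
force: [0.1, 1.8, -0.8]
opening: 0.0006
gripper_force: 0.8
```

```bash
python3 - <<'E'
from plan import *
rows([(a,.142,.053) for a in (-40,-41.5,-42.5,-43,-43.5,-44,-45,-46)])
im=robot.read_camera("scene");cv2.imwrite("pics/s4.png",cv2.resize(im[130:280,220:430],None,fx=3.5,fy=3.5)[:,:,::-1])
E
```

```text
t 11.875 p [ 0.6695 -0.0611  0.0527] q [-0.17  0.45  1.42  0.    1.27  2.07] F [ 0.1  1.8 -0.8] open 0.0006008835392238517
yaw -128.18890812244925 ang -38.15873499976007 r 0.14121957106013525
[0.0007,0.0046,-0.0003,0,0,1.8]
[0.0005,0.0083,-0.0003,0,0,3.3]
[0.0004,0.0107,-0.0003,0,0,4.3]
[0.0003,0.0120,-0.0003,0,0,4.8]
[0.0002,0.0132,-0.0003,0,0,5.3]
[0.0001,0.0145,-0.0003,0,0,5.8]
[-0.0002,0.0169,-0.0003,0,0,6.8]
[-0.0005,0.0194,-0.0003,0,0,7.8]
```

View pics/s4.png

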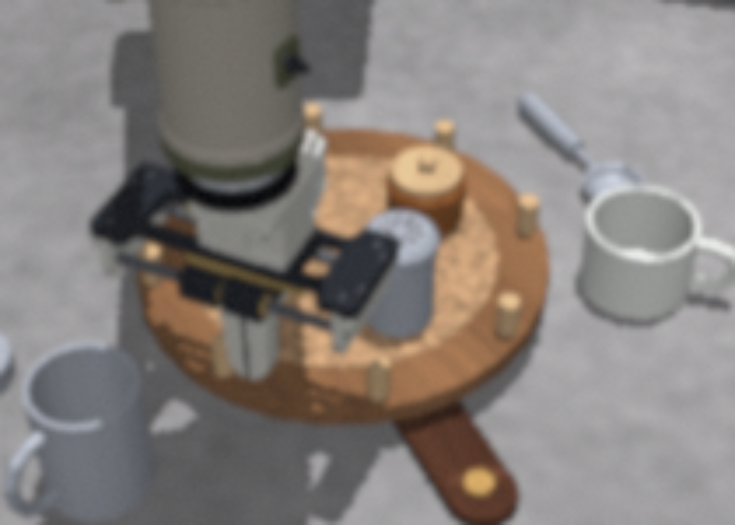

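The shaker at crop (405,270) is now nearly in line with the tongue. The finger is on its peg at (245,340), and the pitcher and cup are untouched. I'll make a slow last stretch that stops just short.

Request:
carry_out(
  rows=[
    [0.0005,0.0035,0,0,0,1.4],
    [0.0005,0.0065,0,0,0,2.6],
    [0.0005,0.009,0,0,0,3.6],
    [0.0004,0.011,0,0,0,4.4],
    [0.0003,0.0125,0,0,0,5.0],
    [0.0002,0.0137,0,0,0,5.5],
    [0.0001,0.015,0,0,0,6],
    [0,0.016,0,0,0,6.4],
    [0,0.016,0,0,0,6.4],
    [0,0.016,0,0,0,6.4],
  ],
)

```text
t: 13.18
tool_pos: [0.6597, -0.0745, 0.0526]
orientation: [2.907, -1.192, -0.0]
force: [0.1, 1.5, 0.7]
opening: 0.0004
gripper_force: 0.1
```

Request:
carry_out(
  rows=[
    [0,-0.003,0,0,0,0],
    [0,-0.008,0,0,0,0],
    [0,-0.01,-0.02,0,0,0],
    [0,-0.01,-0.05,0,0,0],
    [0,-0.01,-0.09,0,0,0],
    [0,-0.01,-0.13,0,0,0],
  ],
)

```text
t: 13.92
tool_pos: [0.6671, -0.0671, 0.1856]
orientation: [-2.907, 1.191, -0.002]
force: [0.5, -0.7, -0.3]
opening: 0.0005
gripper_force: 0.0
```

```bash
python3 - <<'E'
from plan import *
rows([(a,.25,.2) for a in (-80,)])
E
```

```text
t 13.925 p [ 0.6671 -0.0671  0.1856] q [-0.18  0.33  1.31 -0.    1.49  2.17] F [ 0.5 -0.7 -0.3] open 0.0004774401827774831
yaw -134.57121255753555 ang -40.67942727420671 r 0.14313741604630126
[0.0609,0.1546,-0.0144,0,0,35.4]
```

Request:
carry_out(
  rows=[
    [0,0.02,-0.03,0,0,0],
    [0.005,0.055,-0.06,0,0,0],
    [0.01,0.095,-0.06,0,0,0],
    [0.014,0.135,-0.06,0,0,0],
    [0.018,0.175,-0.06,0,0,0],
    [0.022,0.215,-0.06,0,0,0],
    [0.026,0.255,-0.06,0,0,0],
    [0.03,0.295,-0.06,0,0,0],
    [0.034,0.335,-0.06,0,0,0],
    [0.038,0.37,-0.06,0,0,0],
    [0.042,0.4,-0.06,0,0,0],
    [0.044,0.42,-0.06,0,0,0],
  ],
)

```text
t: 15.42
tool_pos: [0.4027, -0.3984, 0.2443]
orientation: [2.905, -1.193, 0.003]
force: [-0.3, 0.6, 0.6]
opening: 0.0009
gripper_force: 0.0
```

```bash
python3 - <<'E'
from plan import *
for n in("top","scene"):
    im=robot.read_camera(n);cv2.imwrite(f"pics/{n}5.png",im[:,:,::-1])
    x,k,r=pegfit(n,im,[*C,np.radians(11)]);print(n,x[:2],np.degrees(x[2]),k,r)
    for t,z in(("shaker",.082),("sachet_box",.072),("creamer",.072),("honey_pot",.072)):
        d=robot.outline_of(n,t)
        if d:
            q=ray(n,[np.argwhere(d[0]["pixels"])[:,::-1].mean(0)],z)[0]-C;print(t,d[0]["conf"],np.linalg.norm(q).round(3),np.degrees(np.arctan2(q[1],q[0])))
    st=(304,119) if n=="top" else (356,267)
    # stud by saturated yellow, shared centre
    hsv=cv2.cvtColor(im,cv2.COLOR_RGB2HSV).astype(int);w=im[st[1]-7:st[1]+8,st[0]-7:st[0]+8,1].astype(float)
    sb=blob(im,st,6);q=ray(n,[sb],.015)[0]
    print("stud",q,"ang fixed C",np.degrees(np.arctan2(*(q-C)[::-1])),"ang own C",np.degrees(np.arctan2(*(q-x[:2])[::-1])))
im=cv2.imread("pics/top5.png");cv2.imwrite("pics/top5c.png",cv2.resize(im[95:280,240:400],None,fx=3.2,fy=3.2,interpolation=cv2.INTER_CUBIC))
E
```

```text
top [0.55996631 0.02665556] 12.773560211710674 8 [2.  1.7 1.3 0.9 1.7 1.  1.4 0.8]
shaker 0.94 0.077 12.286750756451488
sachet_box 0.71 0.075 -166.6086561076528
creamer 0.55 0.076 -76.78365061577598
honey_pot 0.67 0.073 103.55143477307833
stud [0.76960074 0.07074853] ang fixed C 11.916275098817822 ang own C 11.8780340280142
scene [0.55267101 0.02701983] 13.057121351872787 8 [2.  1.3 0.9 6.  0.2 0.4 1.6 0.4]
shaker 0.74 0.078 12.063883923645765
sachet_box 0.86 0.069 -164.31220123300028
creamer 0.75 0.076 -77.36470398636534
honey_pot 0.89 0.074 98.81084709091539
stud [0.7704827  0.07085925] ang fixed C 11.896761058101971 ang own C 11.379998935321204
```

View pics/top5c.png

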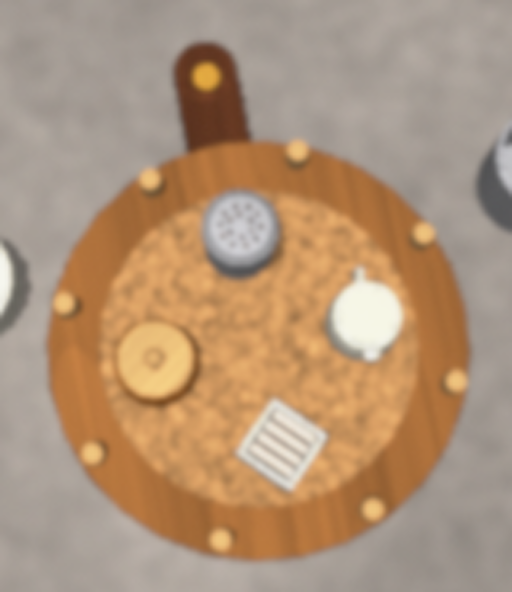

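The clean top view shows the shaker at crop (241,228), on the line from the table centre to the stud at (206,76). Everything is upright. I'll check the remaining angle with the peg tops.

```bash
python3 - <<'E'
from plan import *
im=cv2.imread("pics/top5.png")[:,:,::-1]
P=np.array([(150,180),(297,152),(424,233),(456,381),(373,510),(221,540),(92,454),(65,303)])/3.2+[240,95]-.35
w=ray("top",P,.072);c=w.mean(0);v=w-c
a=np.degrees(np.arctan2(v[:,1],v[:,0]));d=(a-22.5+22.5)%45-22.5
print(c,np.linalg.norm(v,axis=1).round(4),((a-22.5)%45).round(1),"theta",((a-22.5)%45).mean())
S=ray("top",[np.array([206,76])/3.2+[240,95]-.35],.0155)[0]-c;T=ray("top",[np.array([241,222])/3.2+[240,95]-.35],.122)[0]-c
for q in(S,T):print(np.linalg.norm(q),np.degrees(np.arctan2(q[1],q[0])))
# tongue midline from image: dark-brown pixels
m=robot.outline_of("top","carousel_base")
best=[d for d in m if d["pixel"][1]<150]
if best:
    p=np.argwhere(best[0]["pixels"])[:,::-1];q=ray("top",p,.012)-c
    r=np.linalg.norm(q,axis=1);print("tongue ang",[(round(lo,3),np.degrees(np.arctan2(*q[(r>lo)&(r<lo+.02)].mean(0)[::-1])).round(2)) for lo in np.arange(.16,.24,.02)])
E
```

```text
[0.55860986 0.02592471] [0.1413 0.141  0.1419 0.1414 0.1419 0.1414 0.1419 0.1411] [12.8 13.  12.9 12.9 12.7 12.8 12.8 12.5] theta 12.81198371817522
0.21569293979568516 11.959916654930943
0.07775176825565078 12.011407528178346
tongue ang [(np.float64(0.16), np.float64(11.98)), (np.float64(0.18), np.float64(12.12)), (np.float64(0.2), np.float64(11.85)), (np.float64(0.22), np.float64(11.64))]
```

```bash
python3 -c "
from plant import robot
print(robot.close_job())"
```

```text
the job is handed in; nothing more can be done
None
```

The shaker now stands at the front, within about 1° of the tongue's line, and the job is handed in at about 16 s. The last camera views showed the table at rest, everything on it upright, and the arm clear of it.

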